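# Shut the open vial cap, then hold the heater lid open for loading

## Task

We are about to load the sample heater: first, while its lid is still down, press shut the one flip cap that stands open on the vials in the rack, leaving the other two caps shut. Then take the heater's sprung lid by the grab bar, raise it to 60 degrees from closed and keep holding it still there so that I can put the vials in: finish with the lid in your grip, because it falls shut if let go. Do not disturb the timer, the beaker or the tape roll standing close by.

Things in the scene. Friction and masses are not known exactly. Their poses are not given: they have to be found in the camera images.
- cap_a (a joint): Hinge of the white flip cap of vial a, the vial whose cap stands open at the start (1.0 to 1.9 rad). 0 = fully shut, 1.57 = upright, stop at 2.1 rad. It stays where it is left (light friction, under 1 N at the tab) and the vial is firm in the rack. The cap is a disc 28 mm across and 5 mm thick with a small thumb tab; its tab ends 37 mm from the hinge. When shut its flat top lies 5 mm above the hinge.
- cap_b (a joint): The same cap on vial b, shut (0) at the start.
- cap_c (a joint): The same cap on vial c, shut (0) at the start.
- vial_a_hinge (a point): Centre of the cap hinge of vial a, fixed on the vial's rim, 64.5 mm above the worktop. Its axes are the rack's: the hinge line runs along y; the shut cap extends from here towards -x and its centre, which is the vial's axis, lies 16 mm towards -x. An open cap swings up and back towards +x. The vials (25 mm across) stand 56 mm apart in one row in the rack, in any order.
- vial_b_hinge (a point): The same point on vial b, whose cap is shut.
- vial_c_hinge (a point): The same point on vial c, whose cap is shut.
- rack: White vial rack, 56 mm (x) by 180 mm (y), 42 mm high, fixed to the worktop. Origin: centre of its underside. The row of vials runs along its y axis.
- heater: White dry-block sample heater, fixed to the worktop, 150 mm (x, depth) by 180 mm (y, width), body 78 mm high. Origin: centre of its underside; its front with the control panel faces -x.
- lid_hinge (a point): Middle of the lid's hinge line at the top rear of the heater, 83 mm above the worktop and 70 mm towards +x from the heater's centre. The hinge line runs along the heater's y axis.
- lid_bar (a point): Middle of the lid's grab bar, a round steel bar 12 mm thick that runs along y, straight for 98 mm between two arms and carried 47 mm in front of the lid's front edge; the space between bar and heater is open downwards. It turns with the lid. It lies 192 mm from the hinge line; with the lid shut it is 192 mm towards -x and 3 mm above the hinge, 86 mm above the worktop.
- lid (a joint): Lid angle in rad: 0 = shut, 1.047 = 60 degrees; it opens upward and back, stop at 1.65. Weight (0.35 kg, varies) and a spring always pull it shut, with about 3 to 4 N at the bar, at every angle.
- timer: White kitchen-type timer, 60 x 68 x 18 mm, loose. Origin: centre of its underside. Leave alone.
- beaker: Small glass beaker, 48 mm wide and 58 mm high, loose. Origin: centre of its underside. Leave alone.
- tape: Roll of tape lying flat, 68 mm across and 19 mm high, loose. Origin: centre of its underside. Leave alone.

How it is judged:
On the way:
1. the open cap is pressed shut while the heater lid is still down (value of joint cap_a below 0.09 rad and value of joint lid below 0.1 rad), for 0.2 s.
At the end, for the whole second after the job is handed in: The lid is held still (under 0.1 rad/s) by the gripper's fingers at 60 degrees from closed, give or take 6 degrees, and all three vial caps are shut (under 0.09 rad) (value of joint lid between 0.94 and 1.155 rad and velocity of joint lid between -0.1 and 0.1 rad/s and contact force between the fingers and lid above 0.8 N and value of joint each of cap_a, cap_b, cap_c below 0.09 rad); the arm keeps its last pose, push and grip.
It fails at once if a shut cap is flipped open (value of joint any of cap_b, cap_c above 0.4 rad).
It fails at once if the timer, beaker or tape roll is pushed out of its place (30 mm) (distance of any of timer, beaker, tape from where it was at the start of the episode above 0.03 m).
It also fails if it takes over 51 s, if anything falls off the work surface, if the arm or the gripper's body presses on something with over 40 N, if the wrist force passes 120 N, or if a joint passes its speed limit or range.

## Robot

A 6-joint arm with a two-finger parallel gripper is mounted at the origin on a cart in front of the work surface, level with it; the furniture and walls round the work are solid. World frame = base frame: x ahead of the robot, y to its left, z up, the work surface at z = 0. Lengths are in m, angles in rad, forces in N, time in s.
With the tool pointing down it reaches from about 0.25 to 0.775 m from the base axis. Payload 4 kg.
Tool frame: the origin (TCP) lies between the finger pads; the fingertips stand 14 mm ahead of it and the grasp point (between the pads) lies 5 mm behind it; z points along the fingers, y is the direction in which the jaws open and shut (so a half turn about z gives the same grasp; the last joint's range is limited). The gripper opens to 94 mm and grips with 3 to 60 N. Pads are 16 mm wide; open, the fingers measure 119 mm over their backs; the gripper's body (75 mm by 177 mm) begins 78 mm behind the grasp point.
Start: joints at [-1.344, 0.087, 1.371, -0, 1.684, -0.103], TCP at [0.178, -0.52, 0.22] pointing down, gripper open.
Joint ranges: [-3.1, 3.1], [-0.76, 2.03], [0.27, 2.55], [-1.08, 4.22], [0.17, 2.65], [-2.57, 2.57]. Speed limits (rad/s): [2.79, 2.79, 3.14, 3.14, 3.14, 3.14].

## Interface

Orientations are given as [roll, pitch, yaw] about the fixed x, y, z axes, in that order (R = Rz(yaw) Ry(pitch) Rx(roll)).
In Python, from bench import robot, cams, spotter gives the robot as it stands.
- The arm moves only by the shell command python3 -m inch 'ROWS'. ROWS is JSON, a list of rows, each an object of numbers: "grip": the opening, from 0 (shut) to 1 (fully open); "dx", "dy", "dz": the shift along the tool's x, y, z in units of 25 mm (1.0 is 25 mm); "rx", "ry", "rz": the turn, a rotation vector about the tool's x, y, z in units of 5 degrees (1.0 is 5 degrees). A call has 1 to 12 rows; each row shifts and turns the pose as measured when the row begins, along the tool's axes as they then stand; what a row does not reach is not made up. A row lasts 1/8 s, in which the tool goes at most 62.5 mm and 10.7 degrees, less where a joint would pass 70% of its speed; a pose out of reach is approached as far as the arm can. A call is refused whole if a number of a shift passes 1 or a number of a turn 1, either way. A call with a gripper value outside its range is refused whole. The fingers move at their own pace and stop on an object; the grip force is fixed at half the most. Time passes only in rows, so rows that do not move let the fingers close. It gives the time, the measured TCP pose, the force and the opening at its end, in the units of the state.
- robot.get_obs(): the state, without advancing time (a new reading comes with each control period).
- cams.snapshot(name): name is "side" or "top" or "wrist"; returns a dict with "frame" (480x640x3 uint8, red, green, blue), "intrinsics" (3x3 intrinsics, pixels), "eye" and "orientation" of the camera in the world. Camera axes: x right, y up, looking along -z (the intrinsics and any distortion apply to the point x, -y, -z); pixel columns grow to the right and rows downward; lengths in m; the calibration is good to about 2 mm. A picture is of the moment at which its call begins. There is no depth.
- robot.close_job(): hands the job in, once; it reports no verdict.
Trained networks look in a picture, given as the dict that the camera call returned (one of the last four; its "shot" number tells which), for a name from the list of things; names that differ only in an ending like _2 or _b are one class to them, and where a whole thing is asked for, a point or a joint stands for the part that bears it (a point fixed in the world has none). Each returns a list of dicts, best first, with "score" (0 to 1); they miss things now and then, are a little off and sometimes report something else, mostly with a low value. They report only what shows in the picture. A call takes as long as a camera call.
- spotter.regions_of(picture, query): "pixels" (480x640 bool, what is visible of it) and "extent" ([left, top, right, bottom] in pixels, round what is visible of it).
- spotter.place_of(picture, query): "pixel" ([column, row] in pixels: a listed point, or the origin of a listed thing).
The state is a dict: "time": time; "joint_positions": joint angles; "qvel": joint speeds; "joint_torque": joint torques, N m; "tool_pos": TCP position; "ee_rot": TCP orientation; "wrist_force": force on the tool from outside, world axes, zero at the start; "wrist_torque": the same for the moment, N m; "width": finger opening in m.
Only numpy, scipy, OpenCV 4.12 (cv2) and the standard library are available. Lean on these libraries where they do the work, as an engineer would, in place of code of your own. Each camera call takes 0.05 s, during which the arm holds its last target.

## Working session

There is one attempt and no reset: what is moved stays moved. The work goes in short steps, Python scripts to look and compute and a shell command to move; the robot and the scene stay as the last step left them, time stands still between calls to the robot, and variables do not carry over. Pictures are saved under pics/ and viewed, and the job is handed in when it is done.

```bash
ls; mkdir -p pics; cat > h.py <<'E'
import numpy as np, cv2
from bench import robot, cams, spotter
from scipy.spatial.transform import Rotation as R
def cam(p):
    o=np.array(p["orientation"],float)
    M=o if o.shape==(3,3) else (R.from_euler('xyz',o).as_matrix() if o.size==3 else R.from_quat(o).as_matrix())
    return np.array(p["intrinsics"]),np.array(p["eye"]),M
def ray(p,px):
    K,e,M=cam(p); d=np.linalg.inv(K)@[px[0],px[1],1]; d=M@(d*[1,-1,-1]); return e,d/np.linalg.norm(d)
def atz(p,px,z):
    e,d=ray(p,px); return e+d*(z-e[2])/d[2]
def tri(l):
    A=0;b=0
    for p,px in l:
        e,d=ray(p,px);P=np.eye(3)-np.outer(d,d);A=A+P;b=b+P@e
    x=np.linalg.solve(A,b)
    return x,[float(np.linalg.norm(np.cross(x-ray(p,px)[0],ray(p,px)[1])))*1000 for p,px in l]
def proj(p,x):
    K,e,M=cam(p); c=M.T@(np.array(x)-e); c=c*[1,-1,-1]; u=K@c; return u[:2]/u[2]
def save(p,n): cv2.imwrite('pics/'+n,p["frame"][:,:,::-1])
E
python3 - <<'E'
from h import *
o=robot.get_obs();print(o)
for n in ["side","top","wrist"]:
    p=cams.snapshot(n);save(p,n+'0.png');print(n,{k:v for k,v in p.items() if k!='frame'})
    for q in ["vial_a_hinge","cap_a","rack","heater","lid_hinge","lid_bar","timer","beaker","tape"]:
        try: r=spotter.place_of(p,q);print(q,[(np.round(d['pixel']).tolist(),round(d['score'],2)) for d in r[:4]])
        except Exception as ex: print(q,ex)
E
```

```text
pics
{'time': 0.0, 'joint_positions': array([-1.34408809e+00,  8.79734096e-02,  1.37225253e+00, -6.77320359e-06,
        1.68359340e+00, -1.03079344e-01]), 'qvel': array([ 4.10898172e-04, -1.27458163e-03, -5.35607097e-05,  2.43822172e-04,
        4.03049512e-04, -6.65273827e-04]), 'joint_torque': array([-1.73371509e-04, -3.40183353e+01, -3.02424932e+01,  7.18196877e-02,
        3.30556172e-02, -1.72528748e-04]), 'tool_pos': array([ 0.17800026, -0.51985206,  0.21829496]), 'ee_rot': array([-3.13937709e+00, -2.22422691e-04,  3.29786578e-01]), 'wrist_force': array([-0.02971071,  0.04244359,  0.41318988]), 'wrist_torque': array([-0.0035027 , -0.00851334,  0.00868606]), 'width': 0.09423751938187966}
side {'intrinsics': array([[484.08694928,   0.        , 329.3321835 ],
       [  0.        , 484.08694928, 240.24404665],
       [  0.        ,   0.        ,   1.        ]]), 'eye': array([ 0.41095846, -0.54940502,  0.41054153]), 'orientation': array([ 1.16839306, -0.01563733, -0.24396645]), 'shot': 1}
vial_a_hinge [([256.0, 211.0], 0.66)]
cap_a it knows: beaker, heater, lid_bar, lid_hinge, rac
[... 768 characters left out ...]
]
lid_hinge [([436.0, 201.0], 0.74)]
lid_bar [([438.0, 324.0], 0.78), ([290.0, 288.0], 0.61)]
timer [([365.0, 317.0], 0.82)]
beaker [([319.0, 228.0], 0.59)]
tape [([316.0, 170.0], 0.84)]
wrist {'intrinsics': array([[336.00030717,   0.        , 320.58255909],
       [  0.        , 336.00030717, 234.02670976],
       [  0.        ,   0.        ,   1.        ]]), 'eye': array([ 0.24463992, -0.49694003,  0.38442594]), 'orientation': array([-2.48163275e-01,  4.02558090e-04, -1.24138707e+00]), 'shot': 3}
vial_a_hinge []
cap_a it knows: beaker, heater, lid_bar, lid_hinge, rack, tape, timer, vial_a_hinge, vial_b_hinge, vial_c_hinge
rack []
heater []
lid_hinge []
lid_bar []
timer []
beaker []
tape []
```

View pics/side0.png

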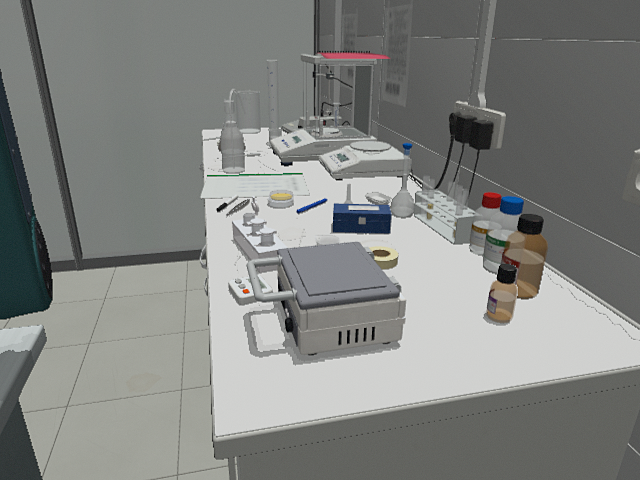

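View pics/top0.png

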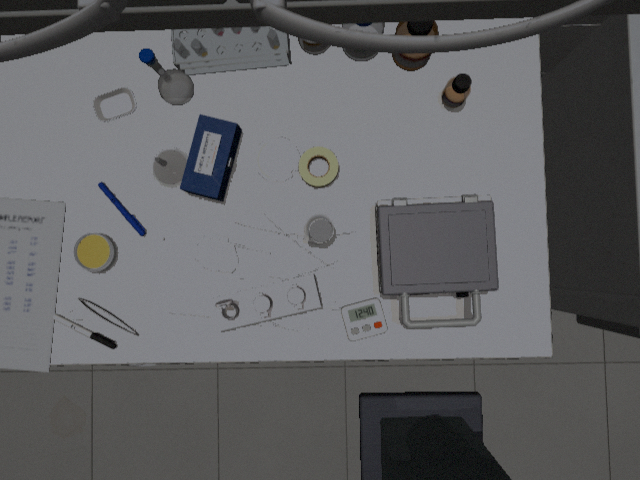

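The side view shows the heater with its lid down and the bar at (257,277). The rack with three vials is behind it at (258,240), and the timer is at (250,290). In the top view the heater is at (437,246), the bar at (440,324), the timer at (364,318), the beaker at (320,231) and the tape at (318,167). The vials are at about (228,308), (264,302) and (297,295). I'll zoom in to see which cap stands open.

```bash
python3 - <<'E'
import cv2
a=cv2.imread('pics/top0.png')[260:350,200:340]; b=cv2.imread('pics/side0.png')[180:290,200:330]
cv2.imwrite('pics/t0z.png',cv2.resize(a,None,fx=5,fy=5,interpolation=2)); cv2.imwrite('pics/s0z.png',cv2.resize(b,None,fx=5,fy=5,interpolation=2))
E
python3 - <<'E'
from h import *
t=cams.snapshot("top"); s=cams.snapshot("side")
for q in ["vial_a_hinge","vial_b_hinge","vial_c_hinge","rack","heater","timer","beaker","tape","lid_bar","lid_hinge"]:
    for n,p in(("t",t),("s",s)):
        r=spotter.place_of(p,q);z=dict(vial_a_hinge=.0645,vial_b_hinge=.0645,vial_c_hinge=.0645,lid_bar=.086,lid_hinge=.083).get(q,0)
        print(n,q,[(np.round(d['pixel'],1).tolist(),round(d['score'],2),np.round(atz(p,d['pixel'],z),3).tolist()) for d in r[:4]])
E
```

```text
t vial_a_hinge [([227.5, 302.1], 0.82, [0.498, 0.407, 0.064])]
s vial_a_hinge [([258.2, 212.8], 0.76, [0.502, 0.411, 0.064])]
t vial_b_hinge [([293.8, 286.9], 0.78, [0.52, 0.3, 0.064])]
s vial_b_hinge [([269.8, 232.8], 0.48, [0.511, 0.296, 0.064])]
t vial_c_hinge [([259.3, 291.8], 0.87, [0.514, 0.355, 0.064]), ([292.8, 285.2], 0.59, [0.523, 0.301, 0.064])]
s vial_c_hinge [([249.2, 291.5], 0.75, [0.453, 0.078, 0.064]), ([273.3, 230.8], 0.68, [0.519, 0.305, 0.065]), ([263.3, 220.1], 0.64, [0.508, 0.366, 0.064])]
t rack [([265.9, 302.7], 0.96, [0.492, 0.353, 0.0])]
s rack [([255.7, 248.1], 0.93, [0.491, 0.376, 0.0])]
t heater [([426.0, 243.0], 0.97, [0.589, 0.078, 0.0])]
s heater [([335.0, 324.1], 0.72, [0.579, 0.063, 0.0])]
t timer [([362.6, 316.2], 0.85, [0.466, 0.189, 0.0])]
s timer [([246.9, 293.5], 0.75, [0.456, 0.188, 0.0])]
t beaker [([319.1, 231.3], 0.79, [0.613, 0.26, 0.0])]
s beaker []
t tape [([317.4, 168.7], 0.83, [0.721, 0.26, 0.0])]
s tape [([380.2, 260.6], 0.76, [0.724, 0.265, 0.0]), ([338.2, 319.4], 0.57, [0.587, 0.075, 0.0])]
t lid_bar [([439.1, 325.1], 0.9, [0.458, 0.074, 0.086]), ([258.5, 294.4], 0.66, [0.511, 0.353, 0.086]), ([361.3, 318.4], 0.58, [0.47, 0.194, 0.086]), ([228.4, 300.9], 0.33, [0.501, 0.401, 0.086])]
s lid_bar [([252.4, 277.3], 0.91, [0.458, 0.08, 0.086])]
t lid_hinge []
s lid_hinge [([379.6, 266.5], 0.75, [0.653, 0.08, 0.083])]
```

View pics/t0z.png

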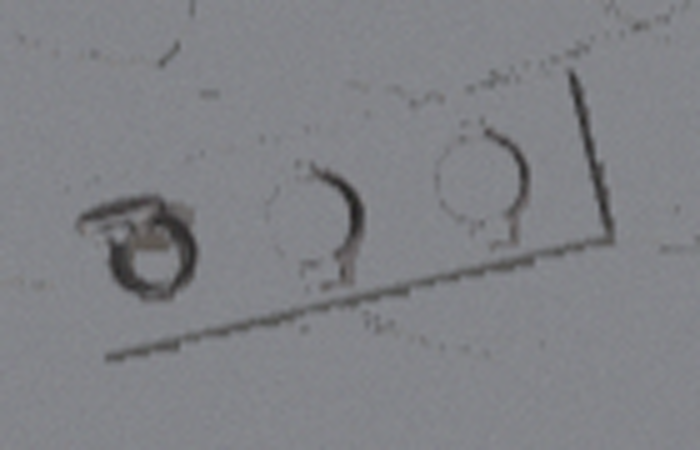

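View pics/s0z.png

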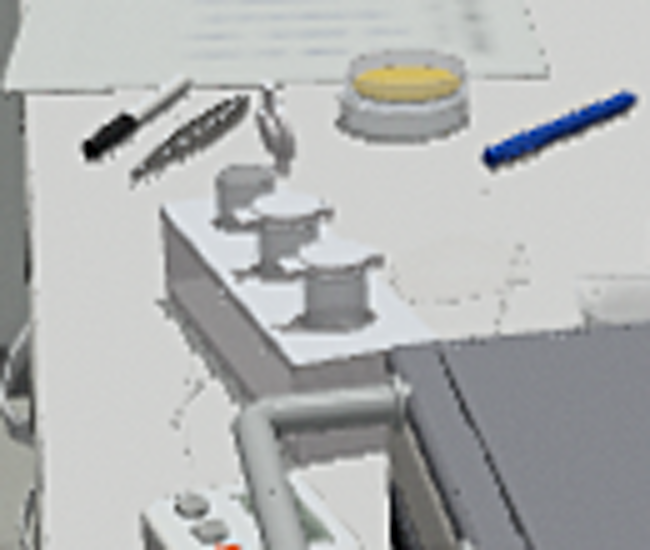

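Vial a, the one with its cap open, is the vial at the largest y. Its hinge is at about (0.500, 0.408), and the two views agree to about 4 mm. The rack's yaw is about 0.2 rad and the heater's about 0. I'll turn the tool so the jaws lie along rack x, then travel to the rack.

```bash
python3 -m inch '[{"rz":-1,"dz":-0.3,"grip":0},{"rz":-1,"dz":-0.3,"grip":0},{"rz":-1,"grip":0},{"rz":-1,"grip":0},{"rz":-1,"grip":0},{"rz":-1,"grip":0},{"rz":-1,"grip":0},{"rz":-1,"grip":0},{"rz":-1,"grip":0},{"rz":-1,"grip":0},{"rz":-1,"grip":0},{"rz":-1,"grip":0}]'
python3 -m inch '[{"rz":-1,"grip":0},{"rz":-1,"grip":0},{"rz":-1,"grip":0},{"rz":-1,"grip":0},{"grip":0}]'
cat >> h.py <<'E'
def delta(target,yaw=None):
    o=robot.get_obs();M=R.from_euler('xyz',o['ee_rot']).as_matrix()
    print('tool',np.round(o['tool_pos'],4),np.round(o['ee_rot'],3),'w',round(o['width'],4),'F',np.round(o['wrist_force'],2),'t',round(o['time'],2))
    print('units',np.round(M.T@(np.array(target)-o['tool_pos'])/.025,2),'j',np.round(o['joint_positions'],2))
E
python3 -c "
from h import *
delta([.47,.36,.26])"
```

```text
tool [ 0.1781 -0.5204  0.2195] [3.141 0.    0.33 ] w 0.0939 F [ 0.82  0.4  -0.76] t 2.45
units [ 22.45 -29.54  -1.62] j [-1.34  0.09  1.37 -0.    1.68 -0.1 ]invalid input at $[0]: expected keys grip, dx, dy, dz, rx, ry, rz
invalid input at $[0]: expected keys grip, dx, dy, dz, rx, ry, rz
```

Every key is required in each row, so I'll repeat the move with all of them.

```bash
python3 -m inch '[{"rz":-1,"dz":-0.3,"grip":0,"dx":0,"dy":0,"rx":0,"ry":0},{"rz":-1,"dz":-0.3,"grip":0,"dx":0,"dy":0,"rx":0,"ry":0},{"rz":-1,"dz":-0.3,"grip":0,"dx":0,"dy":0,"rx":0,"ry":0},{"rz":-1,"dz":-0.3,"grip":0,"dx":0,"dy":0,"rx":0,"ry":0},{"rz":-1,"dz":-0.3,"grip":0,"dx":0,"dy":0,"rx":0,"ry":0},{"rz":-1,"dz":0,"grip":0,"dx":0,"dy":0,"rx":0,"ry":0},{"rz":-1,"dz":0,"grip":0,"dx":0,"dy":0,"rx":0,"ry":0},{"rz":-1,"dz":0,"grip":0,"dx":0,"dy":0,"rx":0,"ry":0},{"rz":-1,"dz":0,"grip":0,"dx":0,"dy":0,"rx":0,"ry":0},{"rz":-1,"dz":0,"grip":0,"dx":0,"dy":0,"rx":0,"ry":0},{"rz":-1,"dz":0,"grip":0,"dx":0,"dy":0,"rx":0,"ry":0},{"rz":-1,"dz":0,"grip":0,"dx":0,"dy":0,"rx":0,"ry":0}]'
python3 -c "
from h import *
delta([.47,.36,.26])"
```

```text
time: 3.95
tool_pos: [0.1781, -0.5204, 0.2583]
ee_rot: [3.141, 0.0, 1.412]
wrist_force: [-0.1, 0.9, -0.4]
width: 0.0005
tool [ 0.1781 -0.5204  0.2583] [3.141 0.    1.412] w 0.0005 F [-0.06  0.91 -0.45] t 3.95
units [36.62  5.96 -0.07] j [-1.34  0.08  1.3   0.    1.76 -1.19]
```

```bash
python3 -m inch '[{"dx":1,"dy":0.16,"dz":0,"rx":0,"ry":0,"rz":0,"grip":0},{"dx":1,"dy":0.16,"dz":0,"rx":0,"ry":0,"rz":0,"grip":0},{"dx":1,"dy":0.16,"dz":0,"rx":0,"ry":0,"rz":0,"grip":0},{"dx":1,"dy":0.16,"dz":0,"rx":0,"ry":0,"rz":0,"grip":0},{"dx":1,"dy":0.16,"dz":0,"rx":0,"ry":0,"rz":0,"grip":0},{"dx":1,"dy":0.16,"dz":0,"rx":0,"ry":0,"rz":0,"grip":0},{"dx":1,"dy":0.16,"dz":0,"rx":0,"ry":0,"rz":0,"grip":0},{"dx":1,"dy":0.16,"dz":0,"rx":0,"ry":0,"rz":0,"grip":0},{"dx":1,"dy":0.16,"dz":0,"rx":0,"ry":0,"rz":0,"grip":0},{"dx":1,"dy":0.16,"dz":0,"rx":0,"ry":0,"rz":0,"grip":0},{"dx":1,"dy":0.16,"dz":0,"rx":0,"ry":0,"rz":0,"grip":0},{"dx":1,"dy":0.16,"dz":0,"rx":0,"ry":0,"rz":0,"grip":0}]'
python3 -m inch '[{"dx":1,"dy":0.16,"dz":0,"rx":0,"ry":0,"rz":0,"grip":0},{"dx":1,"dy":0.16,"dz":0,"rx":0,"ry":0,"rz":0,"grip":0},{"dx":1,"dy":0.16,"dz":0,"rx":0,"ry":0,"rz":0,"grip":0},{"dx":1,"dy":0.16,"dz":0,"rx":0,"ry":0,"rz":0,"grip":0},{"dx":1,"dy":0.16,"dz":0,"rx":0,"ry":0,"rz":0,"grip":0},{"dx":1,"dy":0.16,"dz":0,"rx":0,"ry":0,"rz":0,"grip":0},{"dx":1,"dy":0.16,"dz":0,"rx":0,"ry":0,"rz":0,"grip":0},{"dx":1,"dy":0.16,"dz":0,"rx":0,"ry":0,"rz":0,"grip":0},{"dx":1,"dy":0.16,"dz":0,"rx":0,"ry":0,"rz":0,"grip":0},{"dx":1,"dy":0.16,"dz":0,"rx":0,"ry":0,"rz":0,"grip":0},{"dx":1,"dy":0.16,"dz":0,"rx":0,"ry":0,"rz":0,"grip":0},{"dx":1,"dy":0.16,"dz":0,"rx":0,"ry":0,"rz":0,"grip":0}]'
python3 - <<'E'
from h import *
delta([.47,.36,.26])
p=cams.snapshot("wrist");save(p,"w1.png");np.save('w1.npy',p,allow_pickle=True)
for q,z in(("lid_bar",.086),("vial_a_hinge",.0645),("lid_hinge",.083)):
    print(q,[(np.round(d['pixel'],1).tolist(),round(d['score'],2),np.round(atz(p,d['pixel'],z),3).tolist()) for d in spotter.place_of(p,q)[:4]])
E
```

```text
time: 5.45
tool_pos: [0.275, -0.2238, 0.2586]
ee_rot: [3.139, 0.001, 1.409]
wrist_force: [-0.4, -0.3, -0.2]
width: 0.0006
time: 6.95
tool_pos: [0.3727, 0.0747, 0.2605]
ee_rot: [3.13, 0.003, 1.408]
wrist_force: [0.4, -0.2, -0.4]
width: 0.0004
tool [0.3727 0.0747 0.2605] [3.130e+00 3.000e-03 1.408e+00] w 0.0004 F [ 0.44 -0.18 -0.45] t 6.95
units [11.89  2.    0.  ] j [ 0.05 -0.31  1.65 -0.01  1.79  0.21]
lid_bar [([403.8, 208.1], 0.79, [0.46, 0.073, 0.086])]
vial_a_hinge [([486.4, 181.5], 0.65, [0.555, 0.082, 0.064])]
lid_hinge [([591.3, 172.5], 0.92, [0.652, 0.077, 0.083])]
```

View pics/w1.png

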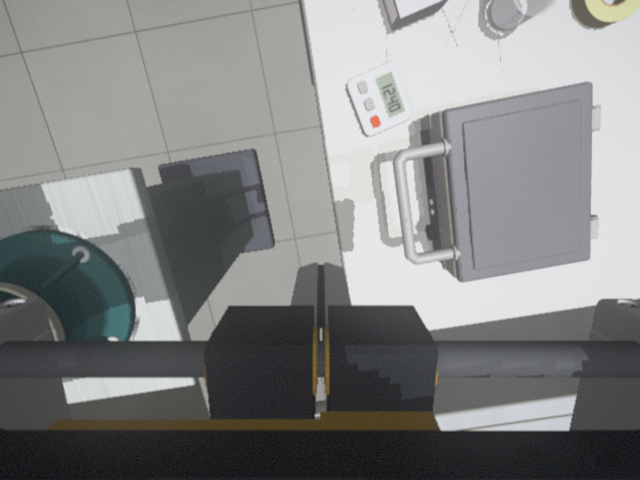

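The wrist view shows the grab bar at (404,208), with the timer at (380,97) and the beaker at (505,12). The bar is at about (0.459, 0.074), which agrees with the other cameras. I'll go on to the rack.

```bash
python3 -m inch '[{"dx":1,"dy":0.1,"dz":0,"rx":0,"ry":0,"rz":0,"grip":0},{"dx":1,"dy":0.1,"dz":0,"rx":0,"ry":0,"rz":0,"grip":0},{"dx":1,"dy":0.1,"dz":0,"rx":0,"ry":0,"rz":0,"grip":0},{"dx":1,"dy":0.1,"dz":0,"rx":0,"ry":0,"rz":0,"grip":0},{"dx":1,"dy":0.1,"dz":0,"rx":0,"ry":0,"rz":0,"grip":0},{"dx":1,"dy":0.1,"dz":0,"rx":0,"ry":0,"rz":0,"grip":0},{"dx":1,"dy":0.1,"dz":0,"rx":0,"ry":0,"rz":0,"grip":0},{"dx":1,"dy":0.1,"dz":0,"rx":0,"ry":0,"rz":0,"grip":0},{"dx":0,"dy":0,"dz":0,"rx":0,"ry":0,"rz":-1,"grip":0},{"dx":0,"dy":0,"dz":0,"rx":0,"ry":0,"rz":-1,"grip":0},{"dx":0,"dy":0,"dz":0,"rx":0,"ry":0,"rz":-1,"grip":0},{"dx":0,"dy":0,"dz":0,"rx":0,"ry":0,"rz":-1,"grip":0}]'
python3 - <<'E'
from h import *
delta([.55,.418,.12])
p=cams.snapshot("wrist");save(p,"w2.png");np.save('w2.npy',p,allow_pickle=True)
for q,z in(("vial_a_hinge",.0645),("vial_b_hinge",.0645),("vial_c_hinge",.0645),("rack",0),("beaker",0)):
    print(q,[(np.round(d['pixel'],1).tolist(),round(d['score'],2),np.round(atz(p,d['pixel'],z),3).tolist()) for d in spotter.place_of(p,q)[:4]])
E
```

```text
time: 8.65
tool_pos: [0.4298, 0.258, 0.261]
ee_rot: [3.131, 0.015, 1.748]
wrist_force: [0.3, -0.7, 0.6]
width: 0.0006
tool [0.4298 0.258  0.261 ] [3.131 0.015 1.748] w 0.0006 F [ 0.29 -0.66  0.64] t 8.65
units [5.53 5.8  5.62] j [ 0.44 -0.03  1.41 -0.02  1.76  0.26]
vial_a_hinge [([315.3, 375.1], 0.71, [0.461, 0.055, 0.065]), ([413.2, 77.7], 0.64, [0.497, 0.409, 0.064])]
vial_b_hinge [([409.9, 186.9], 0.57, [0.52, 0.304, 0.064]), ([535.8, 240.7], 0.47, [0.675, 0.27, 0.064])]
vial_c_hinge [([410.9, 133.7], 0.6, [0.508, 0.357, 0.064])]
rack [([383.8, 134.8], 0.95, [0.493, 0.355, 0.0])]
beaker [([455.4, 226.2], 0.8, [0.611, 0.26, 0.0])]
```

View pics/w2.png

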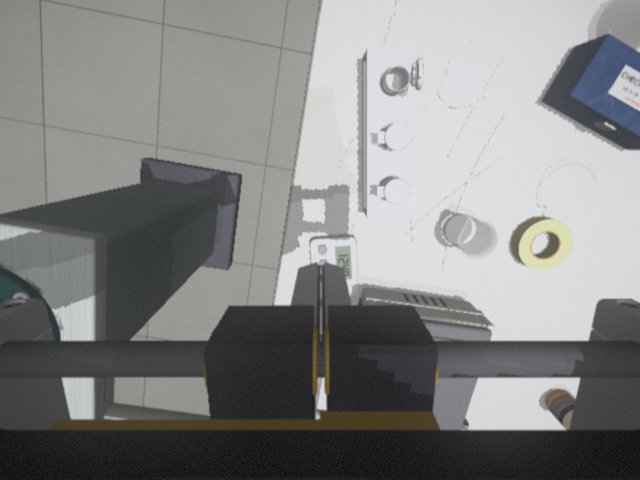

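```bash
python3 - <<'E'
from h import *
w=np.load('w2.npy',allow_pickle=True).item();t=cams.snapshot("top");s=cams.snapshot("side")
print(tri([(t,[227.5,302.1]),(s,[258.2,212.8]),(w,[413.2,77.7])]), tri([(t,[293.8,286.9]),(s,[271,232]),(w,[409.9,186.9])]))
w=np.load('w1.npy',allow_pickle=True).item()
print(tri([(t,[439.1,325.1]),(s,[254,277.3]),(w,[403.8,208.1])]))
E
python3 -m inch '[{"dx":1,"dy":1,"dz":0,"rx":0,"ry":0,"rz":0,"grip":0},{"dx":1,"dy":1,"dz":0,"rx":0,"ry":0,"rz":0,"grip":0},{"dx":1,"dy":1,"dz":0,"rx":0,"ry":0,"rz":0,"grip":0},{"dx":1,"dy":1,"dz":0,"rx":0,"ry":0,"rz":0,"grip":0},{"dx":1,"dy":1,"dz":0,"rx":0,"ry":0,"rz":0,"grip":0},{"dx":0.5,"dy":0.8,"dz":0,"rx":0,"ry":0,"rz":-0.2,"grip":0},{"dx":0,"dy":0,"dz":0,"rx":0,"ry":0,"rz":0,"grip":0}]'
python3 -c "
from h import *
delta([.548,.418,.099])"
```

```text
(array([0.49909031, 0.40771719, 0.06547076]), [1.6304661604346855, 2.886477494916882, 2.4905563609036356]) (array([0.51847988, 0.30198296, 0.06361704]), [3.0522650849127886, 4.032992614752681, 2.894599931948293])
(array([0.45924709, 0.07372571, 0.08897714]), [0.9880494294692258, 0.9176402422509858, 0.41145671825274255])
time: 9.93
tool_pos: [0.5518, 0.4244, 0.2594]
ee_rot: [3.131, 0.016, 1.761]
wrist_force: [-0.2, -0.3, 0.2]
width: 0.0002
tool [0.5518 0.4244 0.2594] [3.131 0.016 1.761] w 0.0002 F [-0.2  -0.26  0.15] t 9.93
units [-0.12 -0.26  6.41] j [ 0.58  0.42  0.88 -0.02  1.83  0.39]
```

Triangulated heights agree with the text: the hinges are at 0.0655 and 0.0636 (0.0645 given), and the bar is at 0.089 (0.086 given). I'll come down behind the cap.

```bash
python3 -m inch '[{"dx":0,"dy":0,"dz":1,"rx":0,"ry":0,"rz":0,"grip":0},{"dx":-0.1,"dy":0,"dz":1,"rx":0,"ry":0,"rz":0,"grip":0},{"dx":0,"dy":0,"dz":1,"rx":0,"ry":0,"rz":0,"grip":0},{"dx":0,"dy":0,"dz":1,"rx":0,"ry":0,"rz":0,"grip":0},{"dx":0,"dy":0,"dz":1,"rx":0,"ry":0,"rz":0,"grip":0},{"dx":0,"dy":0,"dz":1,"rx":0,"ry":0,"rz":0,"grip":0},{"dx":0,"dy":0,"dz":0.4,"rx":0,"ry":0,"rz":0,"grip":0}]'
python3 - <<'E'
from h import *
c=np.array([.499,.408])-.016*np.array([np.cos(.206),np.sin(.206)])
print(c);delta([*c,.099])
p=cams.snapshot("side");f=p["frame"][160:300,180:340,::-1];cv2.imwrite('pics/s1.png',cv2.resize(f,None,fx=4,fy=4))
E
```

```text
time: 10.8
tool_pos: [0.5513, 0.4158, 0.0994]
ee_rot: [3.129, 0.016, 1.756]
wrist_force: [-0.2, 0.1, -1.2]
width: 0.0007
[0.48333829 0.40472726]
tool [0.5513 0.4158 0.0994] [3.129 0.016 1.756] w 0.0007 F [-0.24  0.09 -1.23] t 10.8
units [ 0.07 -2.75 -0.02] j [ 0.57  0.44  1.17 -0.02  1.52  0.39]
```

View pics/s1.png

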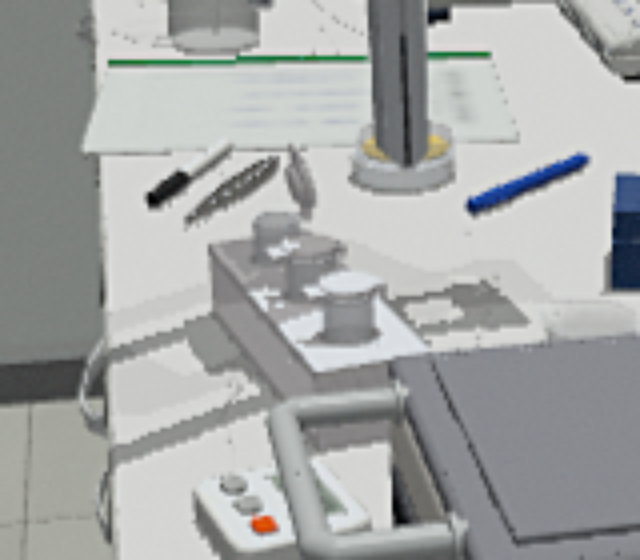

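The side crop shows the finger standing to the right of vial a at (400,160). The open cap is edge-on and nearly upright at (298,180). Now I'll sweep it over towards rack −x.

```bash
python3 -m inch '[{"dx":0,"dy":-0.5,"dz":0,"rx":0,"ry":0,"rz":0,"grip":0},{"dx":0,"dy":-0.5,"dz":0,"rx":0,"ry":0,"rz":0,"grip":0},{"dx":0,"dy":-0.4,"dz":0,"rx":0,"ry":0,"rz":0,"grip":0},{"dx":0,"dy":-0.4,"dz":0,"rx":0,"ry":0,"rz":0,"grip":0},{"dx":0,"dy":-0.4,"dz":0,"rx":0,"ry":0,"rz":0,"grip":0},{"dx":0,"dy":-0.4,"dz":0,"rx":0,"ry":0,"rz":0,"grip":0},{"dx":0,"dy":-0.4,"dz":0,"rx":0,"ry":0,"rz":0,"grip":0}]'
python3 - <<'E'
from h import *
delta([.4808,.404,.0835])
p=cams.snapshot("side");f=p["frame"][160:300,180:340,::-1];cv2.imwrite('pics/s2.png',cv2.resize(f,None,fx=4,fy=4))
E
```

```text
time: 11.72
tool_pos: [0.4755, 0.4017, 0.1025]
ee_rot: [3.122, 0.013, 1.755]
wrist_force: [0.8, 0.0, 0.1]
width: 0.0003
tool [0.4755 0.4017 0.1025] [3.122 0.013 1.755] w 0.0003 F [0.79 0.   0.12] t 11.72
units [0.06 0.21 0.76] j [ 0.62  0.29  1.37 -0.02  1.47  0.44]
```

View pics/s2.png

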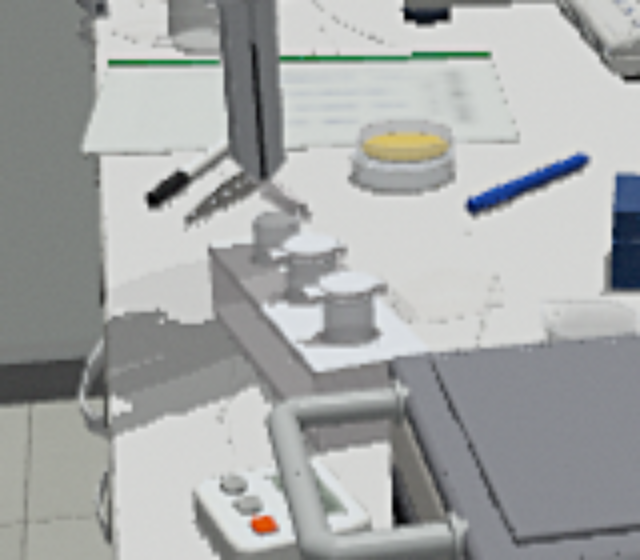

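The cap at (285,195) is now slanted under the fingertip. I'll press it down in small steps.

```bash
python3 -m inch '[{"dx":0,"dy":0.1,"dz":0.3,"rx":0,"ry":0,"rz":0,"grip":0},{"dx":0,"dy":0.1,"dz":0.25,"rx":0,"ry":0,"rz":0,"grip":0},{"dx":0,"dy":0,"dz":0.2,"rx":0,"ry":0,"rz":0,"grip":0}]'
python3 -m inch '[{"dx":0,"dy":0,"dz":0.1,"rx":0,"ry":0,"rz":0,"grip":0},{"dx":0,"dy":0,"dz":0.1,"rx":0,"ry":0,"rz":0,"grip":0}]'
python3 - <<'E'
from h import *
delta([.4808,.404,.0835])
p=cams.snapshot("side");f=p["frame"][160:300,180:340,::-1];cv2.imwrite('pics/s3.png',cv2.resize(f,None,fx=4,fy=4))
E
```

```text
time: 12.15
tool_pos: [0.4795, 0.4026, 0.0833]
ee_rot: [3.123, 0.013, 1.756]
wrist_force: [-4.9, -1.3, 24.1]
width: 0.0005
time: 12.4
tool_pos: [0.4796, 0.4026, 0.0836]
ee_rot: [3.123, 0.012, 1.755]
wrist_force: [-5.2, -2.6, 11.3]
width: 0.0007
tool [0.4796 0.4026 0.0836] [3.123 0.012 1.755] w 0.0007 F [-5.2  -2.63 11.3 ] t 12.4
units [0.04 0.06 0.01] j [ 0.62  0.31  1.38 -0.02  1.44  0.44]
```

View pics/s3.png

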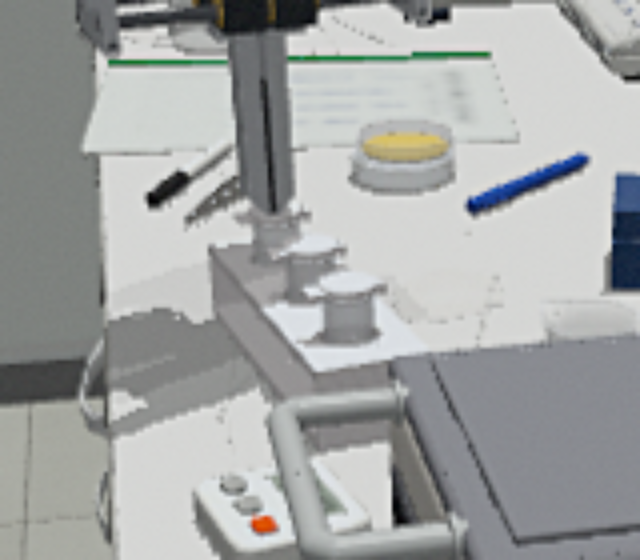

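The tip stopped at z = 0.0696, which is the height of a shut cap's top, with 11–24 N on it. The picture shows the cap flat at (278,212). I'll lift straight up and check.

```bash
python3 -m inch '[{"dx":0,"dy":0,"dz":-0.3,"rx":0,"ry":0,"rz":0,"grip":0},{"dx":0,"dy":0,"dz":-1,"rx":0,"ry":0,"rz":0,"grip":0},{"dx":0,"dy":0,"dz":-1,"rx":0,"ry":0,"rz":0,"grip":0},{"dx":0,"dy":0,"dz":-1,"rx":0,"ry":0,"rz":0,"grip":0},{"dx":0,"dy":0,"dz":-1,"rx":0,"ry":0,"rz":0,"grip":0},{"dx":0,"dy":0,"dz":-1,"rx":0,"ry":0,"rz":0,"grip":0}]'
python3 - <<'E'
from h import *
delta([.459,.0737,.2])
p=cams.snapshot("side");f=p["frame"][160:300,180:340,::-1];cv2.imwrite('pics/s4.png',cv2.resize(f,None,fx=4,fy=4))
p=cams.snapshot("top");f=p["frame"][260:350,200:500,::-1];cv2.imwrite('pics/t4.png',cv2.resize(f,None,fx=2.6,fy=2.6))
E
```

```text
time: 13.2
tool_pos: [0.4779, 0.4027, 0.2139]
ee_rot: [3.13, 0.016, 1.753]
wrist_force: [1.0, 0.9, 0.0]
width: 0.0003
tool [0.4779 0.4027 0.2139] [3.13  0.016 1.753] w 0.0003 F [1.02 0.86 0.  ] t 13.2
units [-12.79  -3.14   0.73] j [ 0.62  0.25  1.19 -0.02  1.69  0.44]
```

View pics/s4.png

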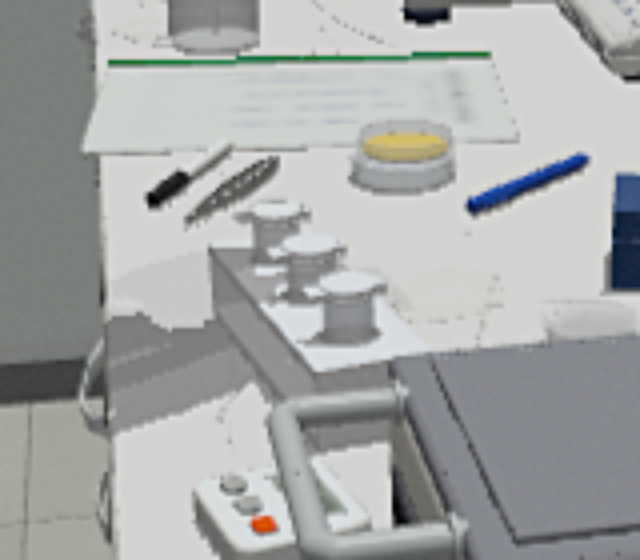

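View pics/t4.png

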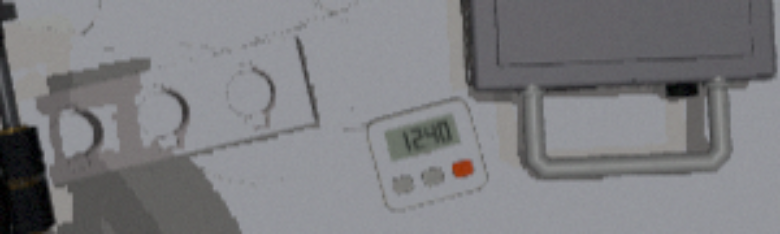

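All three caps are shut: the side crop shows them at (275,212), (312,245) and (350,282), and the top view agrees. The lid is still down. Next I'll go to the bar with the fingers part open, about 38 mm, because the gap behind the bar is narrow.

```bash
python3 -m inch '[{"dx":-1,"dy":-0.25,"dz":0,"rx":0,"ry":0,"rz":0,"grip":0.4},{"dx":-1,"dy":-0.25,"dz":0,"rx":0,"ry":0,"rz":0,"grip":0.4},{"dx":-1,"dy":-0.25,"dz":0,"rx":0,"ry":0,"rz":0,"grip":0.4},{"dx":-1,"dy":-0.25,"dz":0,"rx":0,"ry":0,"rz":0,"grip":0.4},{"dx":-1,"dy":-0.25,"dz":0,"rx":0,"ry":0,"rz":0,"grip":0.4},{"dx":-1,"dy":-0.25,"dz":0,"rx":0,"ry":0,"rz":0,"grip":0.4},{"dx":-1,"dy":-0.25,"dz":0,"rx":0,"ry":0,"rz":0,"grip":0.4},{"dx":-1,"dy":-0.25,"dz":0,"rx":0,"ry":0,"rz":0,"grip":0.4},{"dx":-1,"dy":-0.25,"dz":0,"rx":0,"ry":0,"rz":0,"grip":0.4},{"dx":-1,"dy":-0.25,"dz":0,"rx":0,"ry":0,"rz":0,"grip":0.4},{"dx":0,"dy":0,"dz":0,"rx":0,"ry":0,"rz":1,"grip":0.4},{"dx":0,"dy":0,"dz":0,"rx":0,"ry":0,"rz":1,"grip":0.4}]'
python3 - <<'E'
from h import *
delta([.459,.0737,.082])
p=cams.snapshot("wrist");save(p,"w5.png")
for q,z in(("lid_bar",.086),("lid_hinge",.083)):
    print(q,[(np.round(d['pixel'],1).tolist(),round(d['score'],2),np.round(atz(p,d['pixel'],z),3).tolist()) for d in spotter.place_of(p,q)[:3]])
E
```

```text
time: 14.8
tool_pos: [0.4597, 0.1353, 0.199]
ee_rot: [-3.14, 0.02, 1.571]
wrist_force: [0.4, 0.4, -0.2]
width: 0.0376
tool [0.4597 0.1353 0.199 ] [-3.14   0.02   1.571] w 0.0376 F [ 0.4   0.38 -0.25] t 14.8
units [-2.37 -0.02  4.73] j [ 0.18 -0.06  1.56 -0.02  1.65  0.18]
lid_bar [([321.3, 299.3], 0.94, [0.459, 0.073, 0.086])]
lid_hinge [([532.6, 297.9], 0.96, [0.652, 0.073, 0.083]), ([319.7, 304.5], 0.29, [0.458, 0.067, 0.083])]
```

View pics/w5.png

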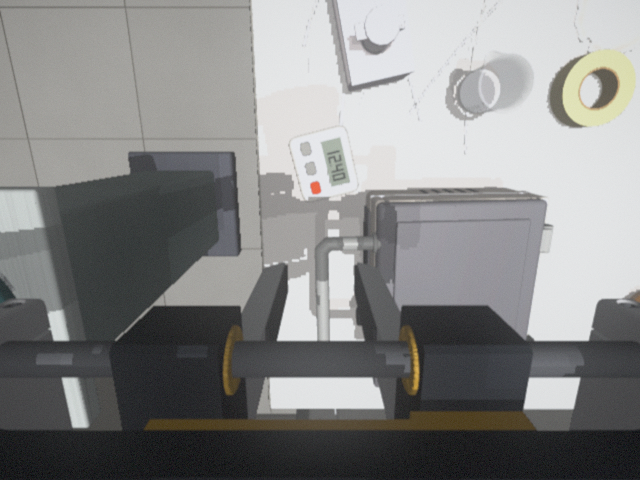

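The bar, a vertical line at column 322, lies centred and parallel between the fingers. I'll shift along it and come down.

```bash
python3 -m inch '[{"dx":-1,"dy":0,"dz":0,"rx":0,"ry":0,"rz":0,"grip":0.4},{"dx":-1,"dy":0,"dz":0,"rx":0,"ry":0,"rz":0,"grip":0.4},{"dx":-0.4,"dy":0,"dz":0.5,"rx":0,"ry":0,"rz":0,"grip":0.4},{"dx":0,"dy":0,"dz":1,"rx":0,"ry":0,"rz":0,"grip":0.4}]'
python3 - <<'E'
from h import *
delta([.459,.0737,.082])
E
```

```text
time: 15.45
tool_pos: [0.4611, 0.0744, 0.161]
ee_rot: [3.141, 0.019, 1.584]
wrist_force: [0.2, 0.3, -0.7]
width: 0.0376
tool [0.4611 0.0744 0.161 ] [3.141 0.019 1.584] w 0.0376 F [ 0.17  0.31 -0.71] t 15.45
units [ 0.03 -0.09  3.16] j [ 0.05 -0.08  1.65 -0.02  1.57  0.04]
```

```bash
python3 -m inch '[{"dx":0,"dy":-0.1,"dz":1,"rx":0,"ry":0,"rz":0,"grip":0.4},{"dx":0,"dy":0,"dz":1,"rx":0,"ry":0,"rz":0,"grip":0.4},{"dx":0,"dy":0,"dz":0.8,"rx":0,"ry":0,"rz":0,"grip":0.4},{"dx":0,"dy":0,"dz":0.3,"rx":0,"ry":0,"rz":0,"grip":0.4}]'
python3 - <<'E'
from h import *
delta([.459,.0737,.082])
p=cams.snapshot("side");f=p["frame"][200:350,180:380,::-1];cv2.imwrite('pics/s6.png',cv2.resize(f,None,fx=4,fy=4))
E
```

```text
time: 15.95
tool_pos: [0.4551, 0.074, 0.0747]
ee_rot: [-3.134, 0.018, 1.588]
wrist_force: [0.2, 0.4, 0.1]
width: 0.0376
tool [0.4551 0.074  0.0747] [-3.134  0.018  1.588] w 0.0376 F [0.23 0.4  0.13] t 15.95
units [-0.02  0.15 -0.29] j [ 0.05 -0.03  1.78 -0.02  1.4   0.04]
```

View pics/s6.png

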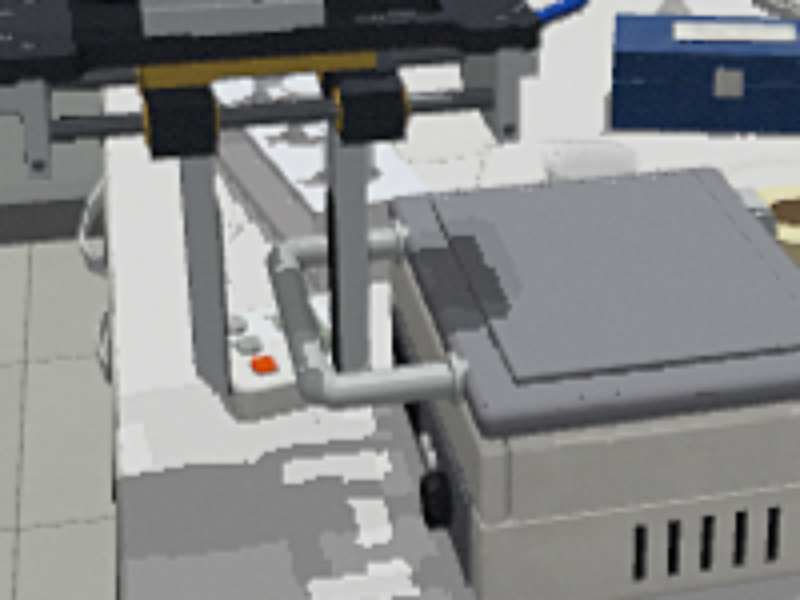

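The fingers straddle the bar in the crop, at (210,300) in front and (350,280) behind. The tool is about 7 mm low, so I'll trim that and then close.

```bash
python3 -m inch '[{"dx":0,"dy":0.15,"dz":-0.25,"rx":0,"ry":0,"rz":0,"grip":0.4},{"dx":0,"dy":0,"dz":0,"rx":0,"ry":0,"rz":0,"grip":0.4}]'
python3 -m inch '[{"dx":0,"dy":0,"dz":0,"rx":0,"ry":0,"rz":0,"grip":0},{"dx":0,"dy":0,"dz":0,"rx":0,"ry":0,"rz":0,"grip":0},{"dx":0,"dy":0,"dz":0,"rx":0,"ry":0,"rz":0,"grip":0},{"dx":0,"dy":0,"dz":0,"rx":0,"ry":0,"rz":0,"grip":0}]'
python3 - <<'E'
from h import *
delta([.459,.0737,.082])
E
```

```text
time: 16.25
tool_pos: [0.4596, 0.0745, 0.0818]
ee_rot: [-3.135, 0.018, 1.589]
wrist_force: [-0.6, 1.0, 0.0]
width: 0.0378
time: 16.75
tool_pos: [0.4611, 0.0746, 0.0837]
ee_rot: [-3.139, 0.017, 1.589]
wrist_force: [0.3, 0.6, -1.6]
width: 0.0111
tool [0.4611 0.0746 0.0837] [-3.139  0.017  1.589] w 0.0111 F [ 0.3   0.57 -1.57] t 16.75
units [-0.03 -0.09  0.07] j [ 0.05 -0.03  1.76 -0.02  1.41  0.04]
```

The grip is on the bar: the width stopped at 11 mm, and TCP x = 0.461 puts the hinge at 0.653, which matches. I'll raise the lid along the 192 mm arc, the first half now.

```bash
python3 -m inch '[{"dx":0,"dy":0.04,"dz":-0.67,"rx":0,"ry":0,"rz":0,"grip":0},{"dx":0,"dy":0.1,"dz":-0.66,"rx":0,"ry":0,"rz":0,"grip":0},{"dx":0,"dy":0.16,"dz":-0.65,"rx":0,"ry":0,"rz":0,"grip":0},{"dx":0,"dy":0.21,"dz":-0.64,"rx":0,"ry":0,"rz":0,"grip":0}]'
python3 - <<'E'
from h import *
o=robot.get_obs();delta([.4611,.0746,.0837])
x,z=o['tool_pos'][[0,2]]; print(np.degrees(np.arctan2(z+.005-.083,.653-x))-.9, np.hypot(z+.005-.083,.653-x))
p=cams.snapshot("side");f=p["frame"][150:350,150:410,::-1];cv2.imwrite('pics/s7.png',cv2.resize(f,None,fx=3,fy=3))
E
```

```text
time: 17.25
tool_pos: [0.4734, 0.0749, 0.1503]
ee_rot: [-3.135, 0.02, 1.588]
wrist_force: [4.2, -1.1, -7.6]
width: 0.0109
tool [0.4734 0.0749 0.1503] [-3.135  0.02   1.588] w 0.0109 F [ 4.24 -1.13 -7.57] t 17.25
units [ 0.05 -0.47  2.67] j [ 0.05 -0.04  1.64 -0.02  1.55  0.04]
21.02649600550179 0.1936236159620423
```

View pics/s7.png

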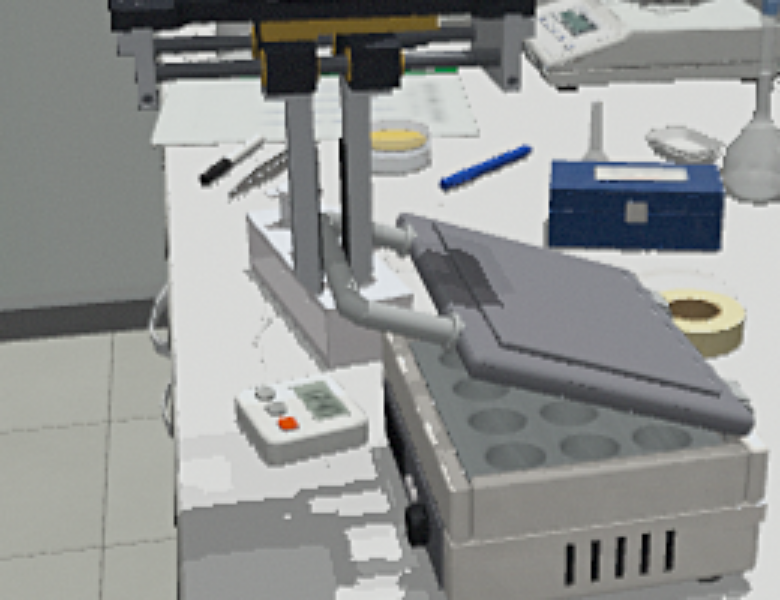

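The lid has risen to about 21° with the bar between the fingers at (330,240). I'll continue.

```bash
python3 -m inch '[{"dx":0,"dy":0.27,"dz":-0.61,"rx":0,"ry":0,"rz":0,"grip":0},{"dx":0,"dy":0.32,"dz":-0.59,"rx":0,"ry":0,"rz":0,"grip":0},{"dx":0,"dy":0.37,"dz":-0.56,"rx":0,"ry":0,"rz":0,"grip":0},{"dx":0,"dy":0.42,"dz":-0.52,"rx":0,"ry":0,"rz":0,"grip":0}]'
python3 - <<'E'
from h import *
o=robot.get_obs()
x,z=o['tool_pos'][[0,2]]; print(np.degrees(np.arctan2(z+.005-.083,.653-x))-.9, np.hypot(z+.005-.083,.653-x))
a=np.radians(60.9);delta([.653-.192*np.cos(a),.0746,.083-.005+.192*np.sin(a)])
p=cams.snapshot("side");f=p["frame"][100:300,150:410,::-1];cv2.imwrite('pics/s8.png',cv2.resize(f,None,fx=3,fy=3))
E
```

```text
time: 17.8
tool_pos: [0.5072, 0.0757, 0.2095]
ee_rot: [-3.127, 0.022, 1.588]
wrist_force: [0.1, -1.2, -6.6]
width: 0.0113
41.15962993624043 0.19635029115906166
tool [0.5072 0.0757 0.2095] [-3.127  0.022  1.588] w 0.0113 F [ 0.1  -1.22 -6.63] t 17.8
units [-0.11  2.07 -1.48] j [ 0.05  0.02  1.46 -0.02  1.68  0.03]
```

View pics/s8.png

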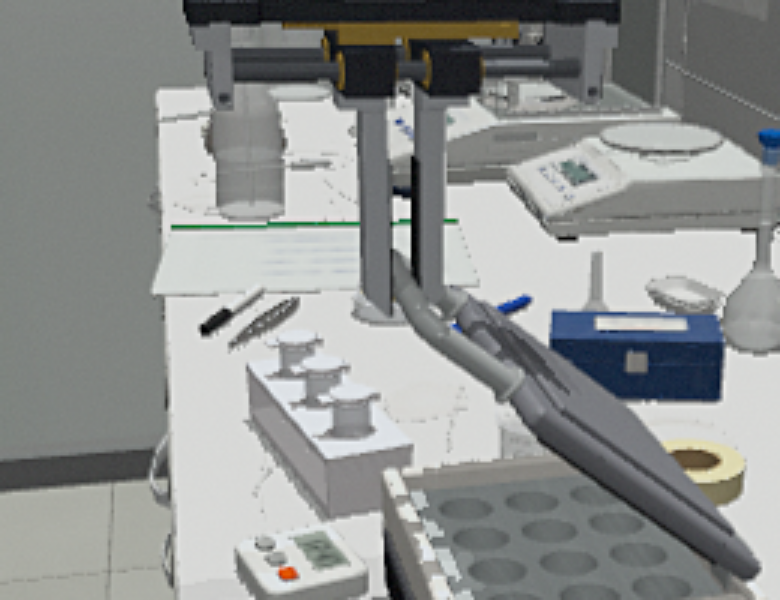

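The lid is at about 41°. The computed radius is 4 mm too long, so the bar has slid slightly towards the fingertips. I'll follow the arc the rest of the way.

```bash
python3 -m inch '[{"dx":0,"dy":0.47,"dz":-0.43,"rx":0,"ry":0,"rz":0,"grip":0},{"dx":0,"dy":0.5,"dz":-0.4,"rx":0,"ry":0,"rz":0,"grip":0},{"dx":0,"dy":0.53,"dz":-0.35,"rx":0,"ry":0,"rz":0,"grip":0},{"dx":0,"dy":0.5,"dz":-0.28,"rx":0,"ry":0,"rz":0,"grip":0},{"dx":0,"dy":0,"dz":0,"rx":0,"ry":0,"rz":0,"grip":0}]'
python3 - <<'E'
from h import *
o=robot.get_obs()
x,z=o['tool_pos'][[0,2]]; print(np.degrees(np.arctan2(z+.005-.083,.653-x))-.9, np.hypot(z+.005-.083,.653-x))
a=np.radians(60.9);delta([.653-.192*np.cos(a),.0746,.083-.005+.192*np.sin(a)])
s=cams.snapshot("side");save(s,'s9.png');t=cams.snapshot("top");save(t,'t9.png')
for n,p in(("s",s),("t",t)):
  for q in("lid_bar","lid_hinge"):
    print(n,q,[(np.round(d['pixel'],1).tolist(),round(d['score'],2)) for d in spotter.place_of(p,q)[:3]])
for th in (50,55,60,65):
    a=np.radians(th+.9);b=[.653-.192*np.cos(a),.075,.083+.192*np.sin(a)];print(th,proj(s,b).round(),proj(t,b).round())
E
```

```text
time: 18.48
tool_pos: [0.5501, 0.0767, 0.2483]
ee_rot: [-3.104, 0.024, 1.588]
wrist_force: [0.1, -2.6, -7.2]
width: 0.0109
57.9503400939836 0.1990024187520405
tool [0.5501 0.0767 0.2483] [-3.104  0.024  1.588] w 0.0109 F [ 0.1  -2.58 -7.22] t 18.48
units [-0.09  0.38  0.09] j [ 0.05  0.13  1.27 -0.02  1.78  0.03]
s lid_bar []
s lid_hinge [([378.4, 263.5], 0.58)]
t lid_bar []
t lid_hinge [([434.4, 198.5], 0.98)]
50 [303. 177.] [455. 279.]
55 [312. 170.] [456. 269.]
60 [323. 163.] [457. 258.]
65 [333. 157.] [458. 246.]
```

View pics/s9.png

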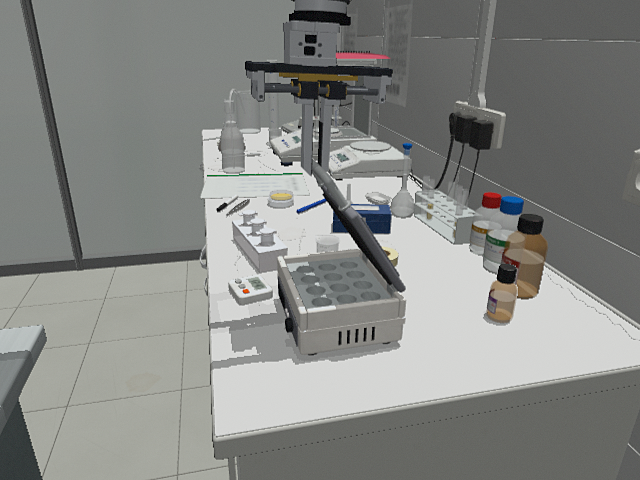

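View pics/t9.png

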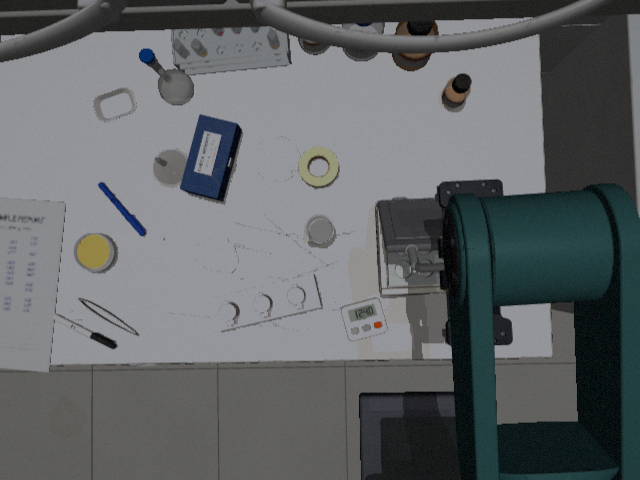

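```bash
python3 -m inch '[{"dx":0,"dy":0.2,"dz":-0.03,"rx":0,"ry":0,"rz":0,"grip":0},{"dx":0,"dy":0.17,"dz":-0.02,"rx":0,"ry":0,"rz":0,"grip":0},{"dx":0,"dy":0,"dz":0,"rx":0,"ry":0,"rz":0,"grip":0},{"dx":0,"dy":0,"dz":0,"rx":0,"ry":0,"rz":0,"grip":0}]'
python3 - <<'E'
from h import *
a=np.radians(60.9);delta([.653-.192*np.cos(a),.0746,.083-.005+.192*np.sin(a)])
s=cams.snapshot("side");f=s["frame"][:,:,::-1].copy();c=(270,130,430,300);k=4.5
g=cv2.resize(f[130:260,290:420],None,fx=4.5,fy=4.5)
P=lambda x:tuple(int(v) for v in (proj(s,x)-[290,130])*4.5)
for th,col in((54,(255,0,0)),(60,(0,200,0)),(66,(0,0,255))):
    a=np.radians(th+.9);b=lambda y,r:[.653-r*np.cos(a),y,.083+r*np.sin(a)]
    cv2.line(g,P(b(.026,.192)),P(b(.124,.192)),col,1);cv2.line(g,P(b(.026,.192)),P(b(.026,0)),col,1)
cv2.imwrite('pics/s10.png',g)
E
```

```text
time: 19.27
tool_pos: [0.5553, 0.0769, 0.2516]
ee_rot: [-3.098, 0.024, 1.588]
wrist_force: [-2.9, -1.8, -2.8]
width: 0.011
tool [0.5553 0.0769 0.2516] [-3.098  0.024  1.588] w 0.011 F [-2.91 -1.78 -2.75] t 19.27
units [-0.09  0.18  0.23] j [ 0.05  0.14  1.25 -0.02  1.8   0.03]
```

View pics/s10.png

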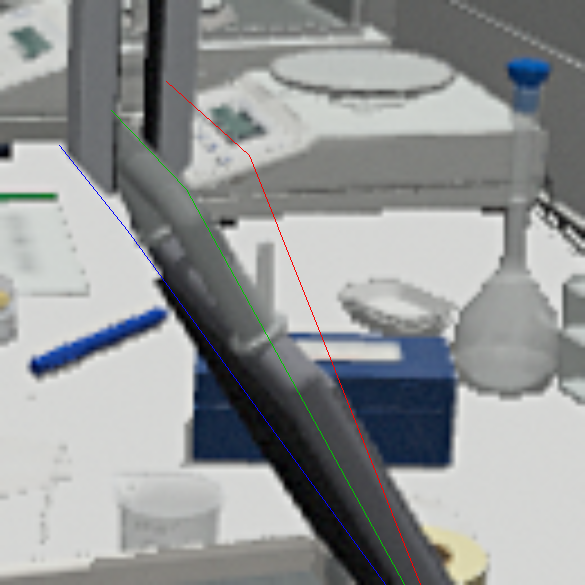

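The side overlay puts the lid just under the 60° (green) line, at about 58.5°. That matches the TCP x (58.5°). I'll add a small trim that also seats the bar deeper between the pads, then check that it holds over time.

```bash
python3 -m inch '[{"dx":0,"dy":0.2,"dz":0.15,"rx":0,"ry":0,"rz":0,"grip":0},{"dx":0,"dy":0,"dz":0,"rx":0,"ry":0,"rz":0,"grip":0}]'
python3 -m inch '[{"dx":0,"dy":0,"dz":0,"rx":0,"ry":0,"rz":0,"grip":0},{"dx":0,"dy":0,"dz":0,"rx":0,"ry":0,"rz":0,"grip":0},{"dx":0,"dy":0,"dz":0,"rx":0,"ry":0,"rz":0,"grip":0},{"dx":0,"dy":0,"dz":0,"rx":0,"ry":0,"rz":0,"grip":0},{"dx":0,"dy":0,"dz":0,"rx":0,"ry":0,"rz":0,"grip":0},{"dx":0,"dy":0,"dz":0,"rx":0,"ry":0,"rz":0,"grip":0},{"dx":0,"dy":0,"dz":0,"rx":0,"ry":0,"rz":0,"grip":0},{"dx":0,"dy":0,"dz":0,"rx":0,"ry":0,"rz":0,"grip":0}]'
python3 - <<'E'
from h import *
o=robot.get_obs();print(o['tool_pos'],o['wrist_force'],np.degrees(np.arccos((.653-o['tool_pos'][0])/.192))-.9)
s=cams.snapshot("side")
f=s["frame"][:,:,::-1].copy()
g=cv2.resize(f[130:260,290:420],None,fx=4.5,fy=4.5)
P=lambda x:tuple(int(v) for v in (proj(s,x)-[290,130])*4.5)
for th,col in((54,(255,0,0)),(60,(0,200,0)),(66,(0,0,255))):
    a=np.radians(th+.9);b=lambda y,r:[.653-r*np.cos(a),y,.083+r*np.sin(a)]
    cv2.line(g,P(b(.026,.192)),P(b(.124,.192)),col,1);cv2.line(g,P(b(.026,.192)),P(b(.026,0)),col,1)
cv2.imwrite('pics/s11.png',g)
E
```

```text
time: 19.58
tool_pos: [0.5571, 0.0769, 0.2528]
ee_rot: [-3.096, 0.024, 1.588]
wrist_force: [3.3, -1.5, -12.5]
width: 0.0111
time: 20.58
tool_pos: [0.5569, 0.0769, 0.2526]
ee_rot: [-3.095, 0.024, 1.588]
wrist_force: [-3.4, -2.1, -1.5]
width: 0.0112
[0.55686227 0.07687127 0.25261042] [-3.38780541 -2.12269018 -1.52032741] 59.0525288485048
```

View pics/s11.png

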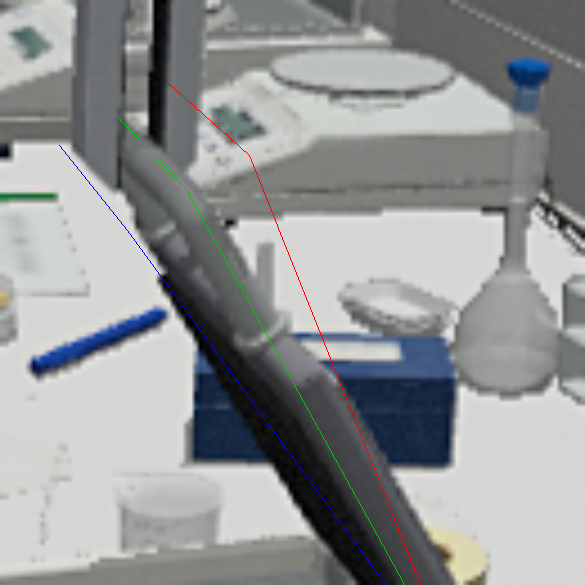

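The lid is at about 59° and held still: over 1 s the tool moved 0.2 mm and the width stayed at 11 mm. The caps, timer, beaker and tape looked unchanged in the last top view. I'll hand in.

```bash
python3 - <<'E'
from bench import robot
print(robot.close_job()); o=robot.get_obs(); print(o['time'],o['tool_pos'],o['width'],o['wrist_force'])
E
```

```text
the job is handed in; nothing more can be done
None
the job is handed in; nothing more can be done
```

The open cap is shut, and the heater lid was being held at about 59° by the grab bar when I handed in, at about 20.6 s of the 51 s allowed.

- **Cap:** I tipped the open cap of vial a over from behind with the closed fingers and pressed it down while the lid was still closed. The fingertip stopped at 69.6 mm with 11–24 N on it; a shut cap's top is at 69.5 mm. Both cameras then showed all three caps shut.
- **Lid:** I took the bar at a finger width of 11 mm and raised it along its arc. The tool position gives about 59°, and the side camera overlay puts the lid at or just under 60°. Over the last second of waiting the tool moved about 0.2 mm.
- **Nearby things:** the timer, beaker and tape looked unmoved in the last top view. I judged that by eye and did not measure it.

**Checks that were off:**
- The bar slid roughly 8–10 mm towards the fingertips during the lift. My last trim, meant to seat it deeper, did not go where I sent it. The bar still sits about 9 mm short of the fingertips.
- The network did not find the bar in the last pictures, so the angle rests on the tool position and the overlay.
- No state could be read after handing in, so I could not confirm the final second directly.

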